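# Put the UV torch back in its spring clip

## Robot

A 6-joint arm with a two-finger parallel gripper is mounted at the origin on the work surface. World frame = base frame: x ahead of the robot, y to its left, z up, the work surface at z = 0. Lengths are in m, angles in rad, forces in N, time in s.
With the tool pointing down it reaches from about 0.3 to 0.875 m from the base axis. Payload 6.4 kg.
Tool frame: the origin (TCP) lies at the very end of the fingers, on their centre line; the grasp point (between the pads) lies 19 mm behind it (grip_depth is the distance from the TCP to the grasp point, in m); z points along the fingers, y is the direction in which the jaws open and shut (so a half turn about z gives the same grasp; the last joint's range is limited). The gripper opens to 88 mm and grips with 3 to 60 N. Pads are 18 mm wide; open, the fingers measure 123 mm over their backs; the gripper's body (75 mm by 187 mm) begins 45 mm behind the grasp point.
Start: joints at [-1.439, 0.181, 1.607, -0, 1.354, -0.206], TCP at [0.191, -0.543, 0.21] pointing down, gripper open.
Joint ranges: [-2.99, 2.99], [-0.89, 2.07], [0.3, 2.58], [-1.14, 4.28], [0, 2.63], [-3.12, 3.12]. Speed limits (rad/s): [2.57, 2.57, 3.01, 3.14, 3.14, 3.14].

## Interface

Orientations are given as a rotation vector (axis times angle).
In Python, from rig import * gives the robot as it stands.
- The arm moves only by the shell command python3 -m creep 'ROWS' [FORCE]. ROWS is JSON, a list of rows, each a list of 5 numbers: the gripper command: -1 is fully open, 1 is shut, values between are in proportion, then the shift along the tool's x, y, z in cm, then the turn about the tool's z in rad. In form: [[claw, x, y, z, roll], ...]. A call has 1 to 5 rows; each row is the pose to reach, as a shift and turn from the pose measured when the call began, along the tool's axes at that moment; what a row does not reach only later rows make up. A row lasts 1/8 s, in which the tool goes at most 62.5 mm and 10.7 degrees, less where a joint would pass 70% of its speed; a pose out of reach is approached as far as the arm can. A call with a gripper value outside its range is refused whole. The fingers move at their own pace and stop on an object; FORCE is the grip in N (left out, the last holds). Time passes only in rows, so rows that repeat a pose let the fingers close. It gives the time, the measured TCP pose, the force and the opening at its end, in the units of the state.
- sense(): the state, without advancing time (a new reading comes with each control period).
- snapshot(name): name is "side" or "top" or "wrist"; returns the picture (384x512x3 uint8, blue, green, red); there is no depth.
- camera_params(name): a dict with "camera_matrix" (3x3 intrinsics, pixels), "extrinsics" (4x4, takes a point from world to camera coordinates). Camera axes: x right, y down, z forward; pixel columns grow to the right and rows downward; lengths in m; the calibration is good to about 2 mm. A picture is of the moment at which its call begins: read the wrist's pose just before it. camera_params takes no time and is no camera call; for the wrist camera it gives the pose at the moment of the call.
- hand_in(): hands the job in, once; it reports no verdict.
The state is a dict: "t": time; "q": joint angles; "joint_vel": joint speeds; "effort": joint torques, N m; "position": TCP position; "ee_rot": TCP orientation; "ft_force": force on the tool from outside, world axes, zero at the start; "moment": the same for the moment, N m; "width": finger opening in m.
Only numpy, scipy, OpenCV 4.12 (cv2) and the standard library are available. Lean on these libraries where they do the work, as an engineer would, in place of code of your own. Each camera call takes 0.05 s, during which the arm holds its last target.

## Task

The scorpion count is done, so put the UV torch, the black one with the violet head, away in its bench clip: lift it off the wooden rest, lay it over the clip's mouth along the fork and press it straight down past the orange sprung jaw until it sits fully home with the jaw closed over it, then let go. Press it in with the gripper rather than dropping it in, and leave the yellow-headed torch where it lies.

Things in the scene. Friction and masses are not known exactly. Their poses are not given: they have to be found in the camera images.
- uv_torch: Black round rod, 24 mm diameter, 170 mm long, 0.13 kg; violet head (38 mm) at its +x end. Origin: mid-length on the axis (centre of mass); x along the rod, level; may be rolled. Lies 44 mm up in one of 3 bays, 75 mm apart, of a wooden rest (left or right of the robot), on V supports 55 mm either side of mid-bay: the middle 80 mm is free all round, down to the 8 mm base board.
- work_torch: The other torch, to be left alone: same size and black body, but yellow head. Origin and axes as for the UV torch; in another bay of the same rest. The third bay holds a clear tube of the same size with a blue stopper.
- seat (a point): Fixed clip; this point, 44 mm above the table, is where the seated rod's mid-axis belongs. x along the fork (rod along it, either way round), z up, y to the jaw. Two forks 16 mm long at x = -55 and +55 mm; between them free for fingers down to a 10 mm base plate and the hinge bar. V saddles; fixed grey prong at y = -15 mm, flaring to -24 mm at 85 mm above the table. Mouth 39 mm wide at the top.
- jaw (a joint): Orange sprung jaw, an arm in each fork: 0 rad closed, grows as it swings out (to seat's +y), up to 0.7. Hinge bar along x, 6 mm thick, at y = +19 mm, 16 mm above the table. Its lip slopes from y = +15 mm, 86 mm above the table, in to y = +5 mm, 58 mm up. A rod pushed down (a few N, under 10) swings it out about 0.15 rad; it snaps back over the seated rod, 3 mm play.
There are look-alikes about, which are no part of the job. What is shaped like the uv_torch but turquoise is not meant.

How it is judged:
On the way:
1. the gripper presses the UV torch into the clip's mouth and the jaw is swung aside by it (value of joint jaw above 0.06 rad and distance between uv_torch and seat below 0.05 m and contact force between the fingers and uv_torch above 0.5 N), for 0.05 s.
At the end, for the whole second after the job is handed in: The UV torch lies at rest in the clip, its middle within 20 mm of the seat along the fork and within 10 mm across and in height, along the fork within 10 degrees (either way round), with the jaw closed over it (below 0.06 rad); the yellow-headed torch is within 30 mm of where it started (x of uv_torch in the frame of seat between -0.02 and 0.02 m and y of uv_torch in the frame of seat between -0.01 and 0.01 m and z of uv_torch in the frame of seat between -0.01 and 0.01 m and angle between the x axis of uv_torch and the x axis of seat, either way round below 0.18 rad and value of joint jaw below 0.06 rad and linear speed of uv_torch below 0.02 m/s and distance of work_torch from where it was at the start of the episode below 0.03 m); the robot touches nothing.
It fails at once if the yellow-headed torch is moved by more than 50 mm (distance of work_torch from where it was at the start of the episode above 0.05 m).
It also fails if it takes over 42 s, if anything falls off the work surface, if the arm or the gripper's body presses on something with over 40 N, if the wrist force passes 120 N, or if a joint passes its speed limit or range.

## Working session

There is one attempt and no reset: what is moved stays moved. The work goes in short steps, Python scripts to look and compute and a shell command to move; the robot and the scene stay as the last step left them, time stands still between calls to the robot, and variables do not carry over. Pictures are saved under pics/ and viewed, and the job is handed in when it is done.

```bash
mkdir -p pics; python3 - <<'E'
from rig import *
import cv2,numpy as np
for n in ["side","top","wrist"]:
    p=camera_params(n); print(n,np.round(p["camera_matrix"],1).tolist(),np.round(p["extrinsics"],3).tolist())
    cv2.imwrite(f"pics/{n}0.png",snapshot(n))
s=sense();print(s)
E
```

```text
side [[360.1, 0.0, 252.8], [0.0, 360.1, 196.2], [0.0, 0.0, 1.0]] [[0.991, -0.136, 0.011, -0.492], [-0.089, -0.702, -0.707, 0.035], [0.104, 0.699, -0.707, 0.947], [0.0, 0.0, 0.0, 1.0]]
top [[430.5, 0.0, 251.9], [0.0, 430.5, 193.5], [0.0, 0.0, 1.0]] [[-0.018, -1.0, -0.001, -0.05], [-0.997, 0.018, -0.071, 0.506], [0.071, -0.0, -0.997, 1.079], [0.0, 0.0, 0.0, 1.0]]
wrist [[342.9, 0.0, 256.8], [0.0, 342.9, 191.3], [0.0, 0.0, 1.0]] [[0.331, -0.944, -0.002, -0.573], [-0.899, -0.316, 0.302, -0.042], [-0.286, -0.098, -0.953, 0.389], [0.0, 0.0, 0.0, 1.0]]
{'t': 0.15, 'q': array([-1.43933435e+00,  1.81389333e-01,  1.60777196e+00,  5.05371748e-05,
        1.35381152e+00, -2.06292723e-01]), 'joint_vel': array([ 0.000727  , -0.00039923, -0.00350676, -0.00148545, -0.00028808,
       -0.00186036]), 'effort': array([ 1.63028039e-03, -4.34230363e+01, -3.42171907e+01,  7.03327451e-02,
        3.55590961e-02, -8.27872691e-05]), 'position': array([ 0.19051382, -0.54204443,  0.20960955]), 'ee_rot': array([-3.09554573e+00, -5.27777234e-01, -1.58481947e-04]), 'ft_force': array([-0.56203318,  0.56665441,  0.46312414]), 'moment': array([0.01952454, 0.0266602 , 0.03965321]), 'width': 0.08829828370895518}
```

View pics/top0.png

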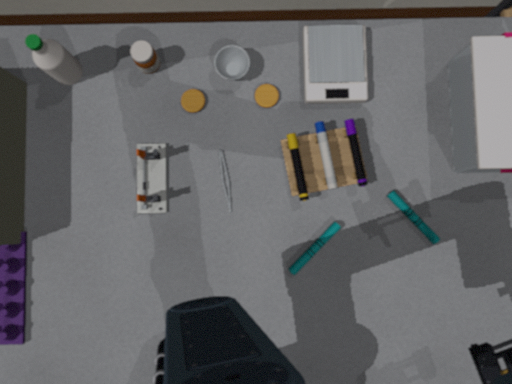

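View pics/side0.png

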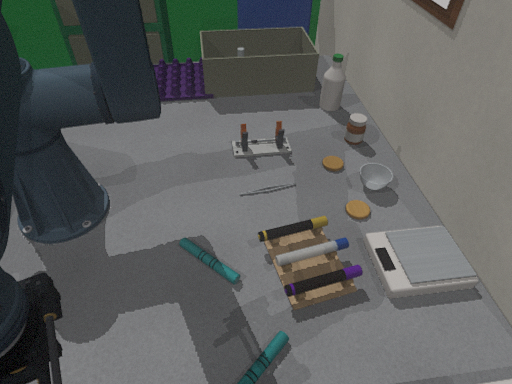

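View pics/wrist0.png

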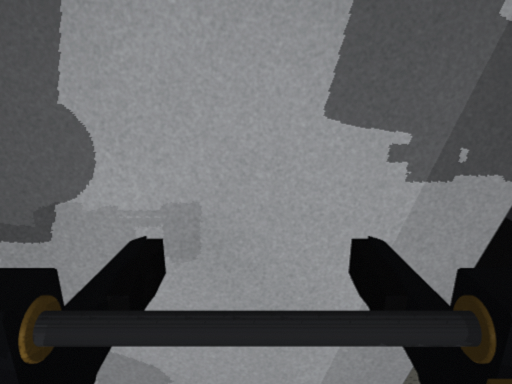

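The top view shows the clip at about (152,180) with the orange jaw on its left. The rest is at about (325,160), with the yellow torch on its left (298,165), the tube in the middle and the UV torch on its right (356,152). I'll enlarge these areas.

```bash
python3 - <<'E'
import cv2,numpy as np
a=cv2.imread("pics/top0.png")
c=cv2.resize(a[110:210,270:380],None,fx=6,fy=6,interpolation=cv2.INTER_CUBIC)[:600]
cv2.imwrite("pics/c1.png",c)
cv2.imwrite("pics/c2.png",cv2.resize(a[135:220,125:180],None,fx=7,fy=7,interpolation=cv2.INTER_CUBIC))
b=cv2.imread("pics/side0.png")
cv2.imwrite("pics/c3.png",cv2.resize(b[115:165,220:300],None,fx=9,fy=9,interpolation=cv2.INTER_CUBIC))
E
```

```text
(no output)
```

View pics/c1.png

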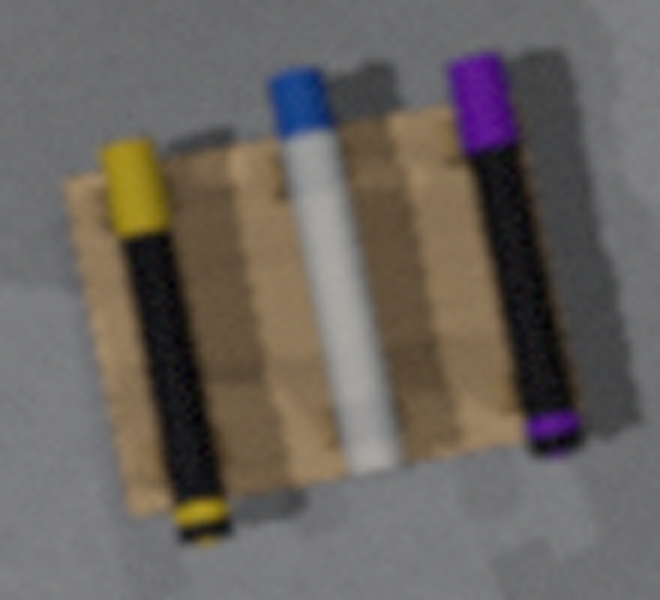

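View pics/c2.png

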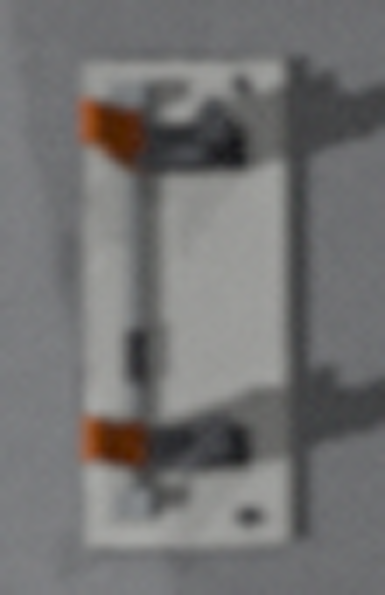

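View pics/c3.png

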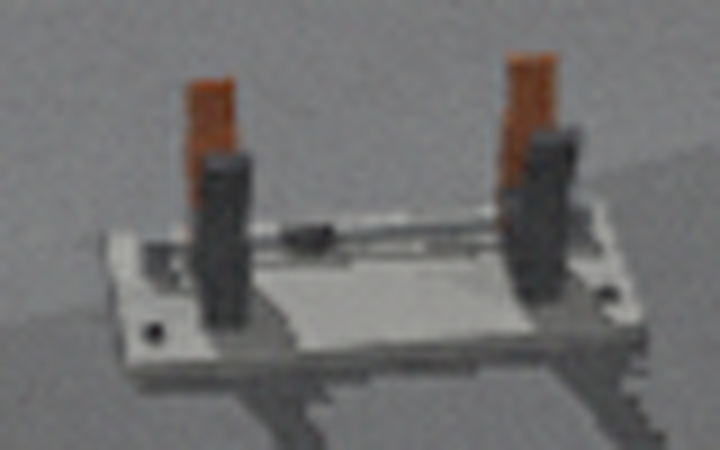

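```bash
cat > h.py <<'E'
from rig import *
import cv2,numpy as np
from scipy.spatial.transform import Rotation as R
def bp(n,uv,z,p=None):
    p=p or camera_params(n); K=np.array(p["camera_matrix"]);T=np.array(p["extrinsics"])
    d=T[:3,:3].T@np.linalg.solve(K,[uv[0],uv[1],1]); c=-T[:3,:3].T@T[:3,3]
    return c+d*(z-c[2])/d[2]
def pj(n,X,p=None):
    p=p or camera_params(n); K=np.array(p["camera_matrix"]);T=np.array(p["extrinsics"])
    x=K@(T[:3,:3]@np.array(X)+T[:3,3]); return x[:2]/x[2]
E
python3 - <<'E'
from h import *
C1=lambda x,y:(270+(x+.5)/6-.5,110+(y+.5)/6-.5)
C2=lambda x,y:(125+(x+.5)/7-.5,135+(y+.5)/7-.5)
for nm,a,b in [("uv",(480,57),(557,452)),("yel",(132,142),(204,540)),("shaft",(497,150),(548,415))]:
    A=bp("top",C1(*a),.044);B=bp("top",C1(*b),.044); print(nm,A,B,(A+B)/2,np.linalg.norm(A-B),np.degrees(np.arctan2(*(A-B)[1::-1])))
for q in [(82,62),(292,62),(298,545),(85,545)]: print("plate",bp("top",C2(*q),.01))
for q in [(82,100),(82,147),(82,415),(85,462)]: print("lip top",bp("top",C2(*q),.086))
for q in [(245,110),(245,165),(248,425),(248,465)]: print("prong",bp("top",C2(*q),.085))
for q in [(138,165),(147,465),(147,425)]: print("lip in",bp("top",C2(*q),.058))
s=sense();print(R.from_rotvec(s["ee_rot"]).as_matrix().round(3))
E
```

```text
uv [ 0.6870238  -0.30895698  0.044     ] [ 0.52005653 -0.33520468  0.044     ] [ 0.60354016 -0.32208083  0.044     ] 0.16901778309057125 8.933934255323015
yel [ 0.65358456 -0.16202457  0.044     ] [ 0.48614827 -0.18771179  0.044     ] [ 0.56986642 -0.17486818  0.044     ] 0.16939523380855837 8.722021541445644
shaft [ 0.64738999 -0.31471633  0.044     ] [ 0.53555501 -0.33202787  0.044     ] [ 0.5914725 -0.3233721  0.044    ] 0.11316692008072177 8.799288089954047
plate [0.64148001 0.23734839 0.01      ]
plate [0.64005594 0.15967411 0.01      ]
plate [0.46146281 0.15820459 0.01      ]
plate [0.46288068 0.23609172 0.01      ]
lip top [0.61350384 0.21690797 0.086     ]
lip top [0.59718621 0.21689339 0.086     ]
lip top [0.50483372 0.21681084 0.086     ]
lip top [0.48873937 0.21577304 0.086     ]
prong [0.6091786  0.16104899 0.085     ]
prong [0.5900798  0.16110531 0.085     ]
prong [0.50044786 0.16034433 0.085     ]
prong [0.48675888 0.16038567 0.085     ]
lip in [0.59504533 0.20464973 0.058     ]
lip in [0.48896281 0.20154121 0.058     ]
lip in [0.50301254 0.20153224 0.058     ]
[[ 0.944  0.331 -0.   ]
 [ 0.331 -0.944  0.001]
 [ 0.    -0.001 -1.   ]]
```

```bash
python3 -m creep '[[-0.14,28,-4.5,0,0.182],[-0.14,28,-4.5,0,0.182],[-0.14,28,-4.5,0,0.182],[-0.14,28,-4.5,0,0.182],[-0.14,28,-4.5,0,0.182]]' 25
python3 - <<'E'
from h import *
C2=lambda x,y:(125+(x+.5)/7-.5,135+(y+.5)/7-.5)
print("bar",bp("top",C2(143,250),.019),"spring",bp("top",C2(137,355),.019))
C3=lambda x,y:(220+(x+.5)/9-.5,115+(y+.5)/9-.5)
for q in [(205,155),(248,155),(530,132),(577,132)]: print("prong top side", bp("side",C3(*q),.085))
for q in [(205,325),(248,325),(515,290),(560,300)]: print("prong foot", bp("side",C3(*q),.01))
for q in [(190,80),(235,78),(508,55),(555,55)]: print("lip top", bp("side",C3(*q),.086))
for q in [(400,228),(450,224)]: print("bar", bp("side",C3(*q),.018))
s=sense()
def tool(dx,dy,dz,yaw):
    M=R.from_rotvec(s["ee_rot"]).as_matrix(); d=M.T@(np.array([dx,dy,dz])-s["position"])
    print("cm",(100*d).round(2),"roll",np.arctan2(M[1,0],M[0,0])-yaw)
tool(.6035,-.3221,.12,np.radians(8.9))
E
```

```text
t: 0.78
position: [0.442, -0.4047, 0.2095]
ee_rot: [-3.13, -0.248, 0.0]
ft_force: [0.4, -0.4, -0.5]
width: 0.0499
bar [0.56990096 0.21258778 0.019     ] spring [0.53143723 0.21479467 0.019     ]
prong top side [0.48848228 0.17306293 0.085     ]
prong top side [0.50243021 0.17137319 0.085     ]
prong top side [0.59652303 0.173144   0.085     ]
prong top side [0.61196324 0.17127727 0.085     ]
prong foot [0.48858878 0.17983906 0.01      ]
prong foot [0.50329479 0.17803261 0.01      ]
prong foot [0.59839939 0.18629249 0.01      ]
prong foot [0.61293626 0.17876193 0.01      ]
lip top [0.4883623  0.21527755 0.086     ]
lip top [0.50350206 0.21465449 0.086     ]
lip top [0.59723311 0.21732136 0.086     ]
lip top [0.61311006 0.21541538 0.086     ]
bar [0.56221588 0.21624103 0.018     ]
bar [0.58016071 0.21644132 0.018     ]
cm [17.25 -5.6   8.96] roll 0.0027547272838946146
```

```bash
python3 -m creep '[[-0.14,6,-2,0,0],[-0.14,12,-4,2,0],[-0.14,17.25,-5.6,4,0],[-0.14,17.25,-5.6,9,0],[-0.14,17.25,-5.6,9,0]]'
cat >> h.py <<'E'
def tool(dx,dy,dz,yaw):
    s=sense(); M=R.from_rotvec(s["ee_rot"]).as_matrix(); d=M.T@(np.array([dx,dy,dz])-s["position"])
    print("t",s["t"],"cm",(100*d).round(2),"roll",np.arctan2(M[1,0],M[0,0])-yaw)
E
python3 - <<'E'
from h import *
tool(.6035,-.3221,.03,np.radians(8.9))
cv2.imwrite("pics/w1.png",snapshot("wrist"))
for p in [(.6035,-.3221,.044),(.687,-.309,.044),(.52,-.3352,.044)]: print(pj("wrist",p))
E
```

```text
t: 1.4
position: [0.6008, -0.3189, 0.1139]
ee_rot: [-3.122, -0.25, 0.013]
ft_force: [-0.1, 0.1, -0.7]
width: 0.0504
t 1.4 cm [0.28 0.44 8.39] roll 0.004252828479170606
[260.05308263 188.69646713]
[260.75611055  69.53721787]
[259.47835175 286.11009576]
```

View pics/w1.png

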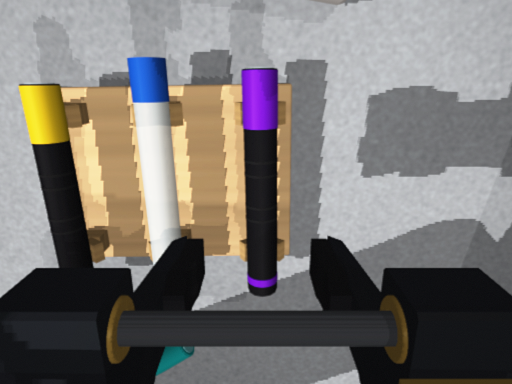

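The wrist view shows the violet head end at about (260,70) and the tail at (262,293). Both match the predicted positions, and the torch lies between the open fingers. Descending.

```bash
python3 -m creep '[[-0.14,0.3,0.4,4,0.004],[-0.14,0.3,0.4,8.4,0.004],[-0.14,0.3,0.4,8.4,0.004],[-0.14,0.3,0.4,8.4,0.004]]'
python3 - <<'E'
from h import *
tool(.6035,-.3221,.03,np.radians(8.9))
E
```

```text
t: 1.95
position: [0.6064, -0.3257, 0.0367]
ee_rot: [-3.13, -0.241, 0.002]
ft_force: [0.4, 0.2, 0.1]
width: 0.0502
t 1.95 cm [-0.23 -0.4   0.68] roll -0.0018197076420104485
```

```bash
python3 -m creep '[[-0.14,-0.2,-0.3,0.7,0],[-0.14,-0.2,-0.3,0.7,0],[-0.14,-0.2,-0.3,0.7,0]]'
python3 - <<'E'
from h import *
tool(.6035,-.3221,.03,np.radians(8.9))
print(sense()["joint_vel"].round(3))
E
```

```text
t: 2.33
position: [0.6043, -0.3232, 0.0306]
ee_rot: [-3.13, -0.241, 0.001]
ft_force: [0.7, 0.7, -0.5]
width: 0.0502
t 2.325 cm [-0.06 -0.12  0.06] roll -0.0016645364197105106
[-0.001  0.006  0.    -0.001 -0.002  0.001]
```

```bash
python3 -m creep '[[1,0,-0.1,0,0],[1,0,-0.1,0,0],[1,0,-0.1,0,0],[1,0,-0.1,0,0],[1,0,-0.1,0,0]]' 30
python3 -m creep '[[1,0,0,0,0],[1,0,0,-3,0],[1,0,0,-6,0],[1,0,0,-12,0],[1,0,0,-15,0]]' 30
python3 - <<'E'
from h import *
tool(.5505,.1955,.17,np.radians(.5))
cv2.imwrite("pics/w2.png",snapshot("wrist"))
E
```

```text
t: 2.95
position: [0.6042, -0.3222, 0.0305]
ee_rot: [-3.13, -0.241, 0.001]
ft_force: [0.7, 0.3, -0.0]
width: 0.0027
t: 3.58
position: [0.6055, -0.3234, 0.1846]
ee_rot: [3.131, 0.241, 0.005]
ft_force: [0.3, -0.5, -0.5]
width: 0.0005
t 3.575 cm [  2.5  -52.13   1.4 ] roll 0.1448972851926589
```

View pics/w2.png

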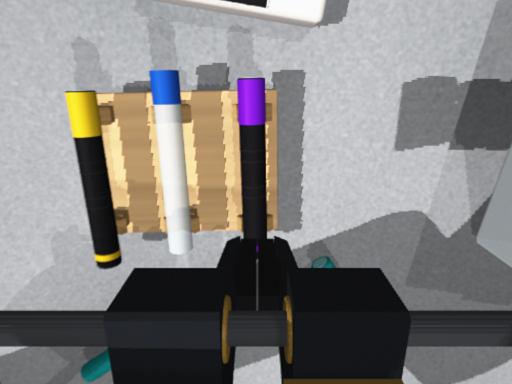

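The grip missed: the fingers closed to zero and the torch is still in its bay, head end at about (251,79). I'll find out why before retrying.

```bash
python3 - <<'E'
from h import *
s=sense(); print(s["position"],pj("wrist",s["position"]))
p=camera_params("wrist");T=p["extrinsics"];print("cam",(-np.array(T)[:3,:3].T@np.array(T)[:3,3]))
for z in (.02,.03,.044): 
  print(z,"wrist head end",bp("wrist",(251,79),z),"yellow",bp("wrist",(81,92),z),bp("wrist",(108,263),z))
t=snapshot("top");sd=snapshot("side")
cv2.imwrite("pics/t2.png",cv2.resize(t[100:220,250:400],None,fx=5,fy=5,interpolation=cv2.INTER_CUBIC))
cv2.imwrite("pics/s2.png",cv2.resize(sd[200:310,230:380],None,fx=5,fy=5,interpolation=cv2.INTER_CUBIC))
E
```

```text
[ 0.60685676 -0.3244321   0.18855454] [257.73075211 230.81272918]
cam [ 0.68244129 -0.31136585  0.36216654]
0.02 wrist head end [ 0.68701523 -0.30675212  0.02      ] yellow [ 0.65043234 -0.14783074  0.02      ] [ 0.46976398 -0.17808108  0.02      ]
0.03 wrist head end [ 0.68688155 -0.30688696  0.03      ] yellow [ 0.65136782 -0.15261015  0.03      ] [ 0.47597959 -0.1819764   0.03      ]
0.044 wrist head end [ 0.68669441 -0.30707573  0.044     ] yellow [ 0.65267749 -0.15930131  0.044     ] [ 0.48468144 -0.18742985  0.044     ]
```

View pics/t2.png

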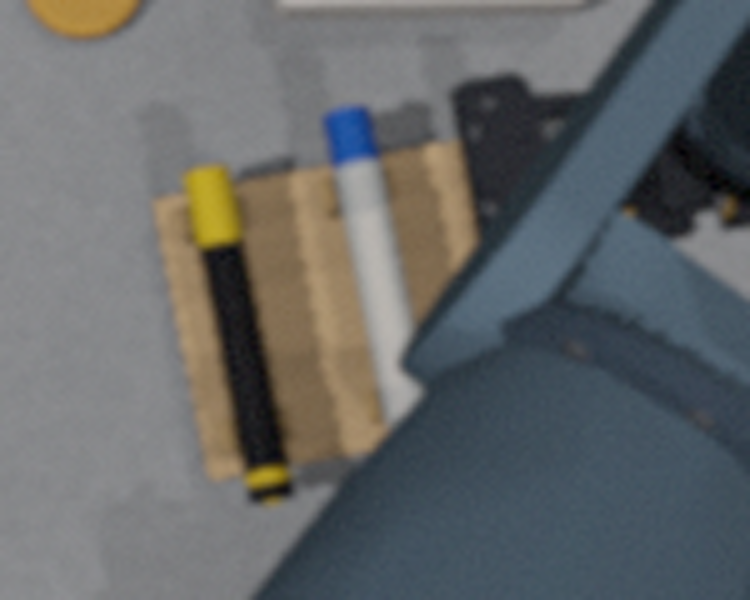

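View pics/s2.png

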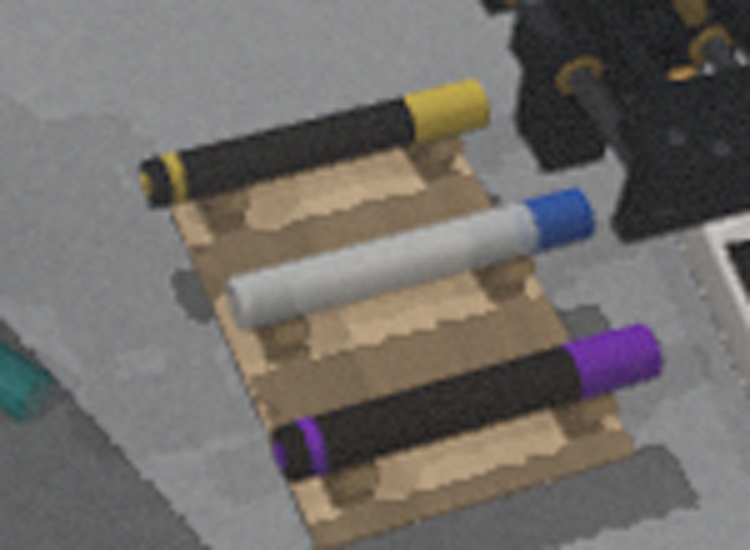

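```bash
python3 - <<'E'
from h import *
tool(.6035,-.3221,.026,np.radians(8.9))
E
python3 -m creep '[[-0.14,0,0,0,0],[-0.14,-0.3,-0.2,5,0],[-0.14,-0.3,-0.2,10,0],[-0.14,-0.3,-0.2,14,0],[-0.14,-0.3,-0.2,16,0]]'
python3 -m creep '[[-0.14,0,0,0,0],[-0.14,0,0,0,0]]'
python3 - <<'E'
from h import *
tool(.6035,-.3221,.026,np.radians(8.9))
s=sense();print(s["position"],s["ft_force"])
cv2.imwrite("pics/w3.png",snapshot("wrist"))
cv2.imwrite("pics/s3.png",cv2.resize(snapshot("side")[170:330,230:400],None,fx=3.7,fy=3.7,interpolation=cv2.INTER_CUBIC))
E
```

```text
t 3.725 cm [-0.2  -0.16 15.68] roll -0.0017031384410855777
t: 4.35
position: [0.5998, -0.3199, 0.0178]
ee_rot: [-3.128, -0.241, 0.004]
ft_force: [1.2, -0.7, 0.2]
width: 0.0483
t: 4.6
position: [0.6002, -0.3202, 0.0185]
ee_rot: [-3.129, -0.241, 0.003]
ft_force: [-0.6, -0.3, 1.3]
width: 0.0502
t 4.6 cm [ 0.29  0.24 -0.75] roll -0.001758814528010244
[ 0.60020582 -0.32017628  0.01854279] [-0.63818495 -0.25993105  1.32406483]
```

View pics/w3.png

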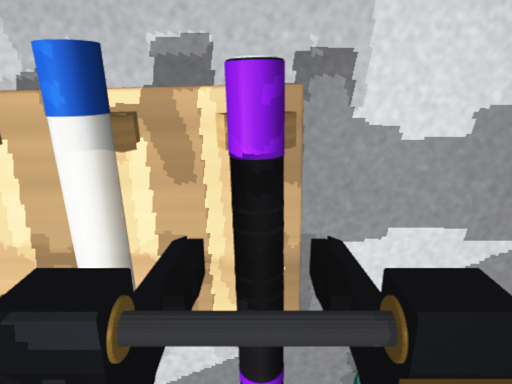

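View pics/s3.png

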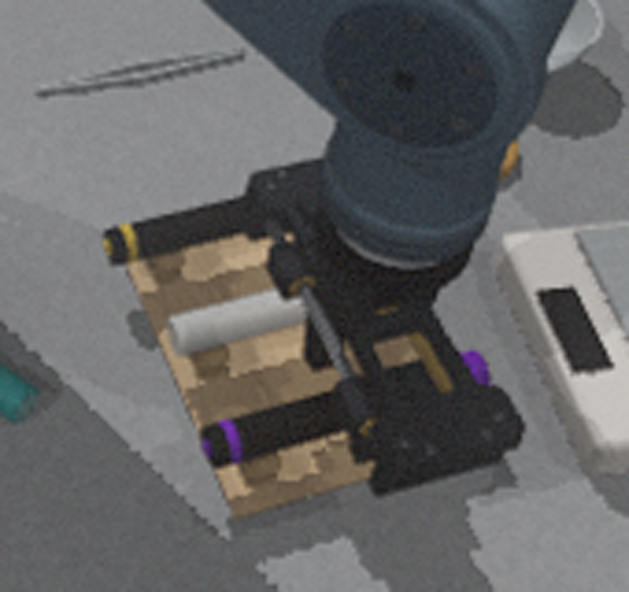

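The wrist view shows the rod at column 258, between the fingers at about (200,240) and (315,240). I'll centre on the grasp point and close in steps.

```bash
python3 -m creep '[[-0.14,0.3,0.2,-0.6,0],[-0.14,0.3,0.2,-0.6,0],[0.2,0.3,0.2,-0.6,0],[0.4,0.3,0.2,-0.6,0],[0.5,0.3,0.2,-0.6,0]]' 15
python3 - <<'E'
from h import *
s=sense();print(s["position"],s["ft_force"],s["width"])
cv2.imwrite("pics/w4.png",snapshot("wrist"))
E
```

```text
t: 5.32
position: [0.6041, -0.3221, 0.0255]
ee_rot: [-3.13, -0.241, 0.001]
ft_force: [-1.4, 0.7, -0.6]
width: 0.023
[ 0.60405577 -0.32212872  0.02552756] [-1.39536868  0.66313878 -0.59341292] 0.02298755094885074
```

View pics/w4.png

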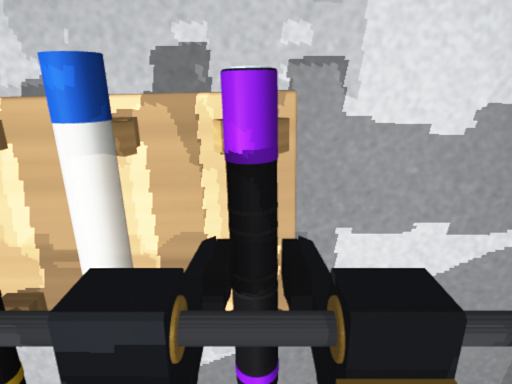

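```bash
python3 -m creep '[[0.7,0,0,0,0],[0.7,0,0,0,0]]' 20;  python3 -m creep '[[1,0,0,0,0],[1,0,0,0,0],[1,0,0,-0.3,0],[1,0,0,-0.6,0]]' 20
```

```text
t: 5.62
position: [0.6041, -0.3214, 0.0258]
ee_rot: [-3.129, -0.241, 0.002]
ft_force: [-2.1, 4.6, 5.2]
width: 0.0134
t: 6.12
position: [0.6039, -0.3216, 0.0317]
ee_rot: [-3.129, -0.241, 0.002]
ft_force: [0.7, -0.2, -0.1]
width: 0.0004
```

```bash
python3 - <<'E'
from h import *
cv2.imwrite("pics/w5.png",snapshot("wrist"))
cv2.imwrite("pics/s5.png",cv2.resize(snapshot("side")[170:330,230:400],None,fx=3.7,fy=3.7,interpolation=cv2.INTER_CUBIC))
E
```

```text
(no output)
```

View pics/w5.png

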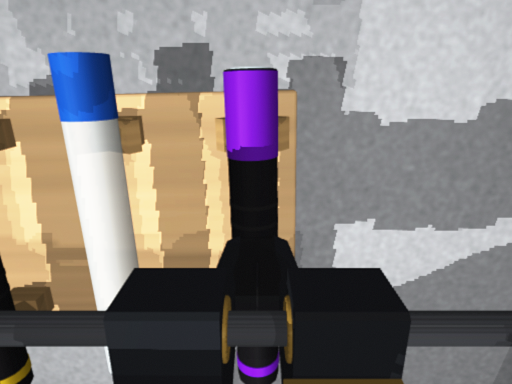

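View pics/s5.png

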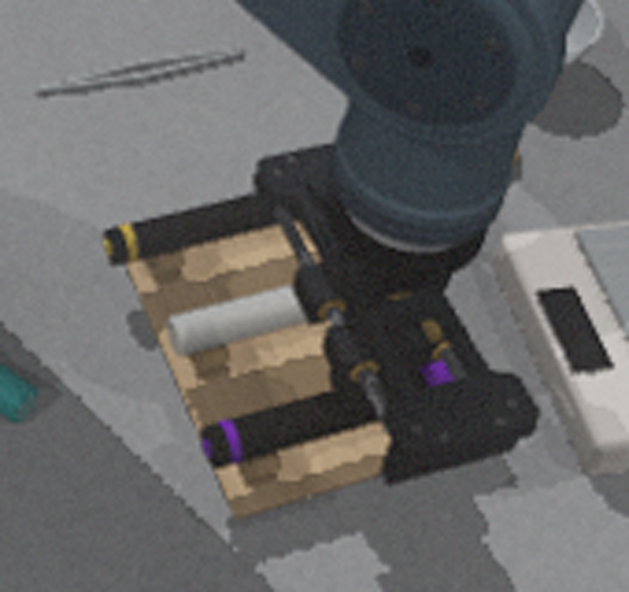

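```bash
python3 - <<'E'
from h import *
s=sense();print(s["position"],s["width"],pj("wrist",s["position"]))
for z in (.0,.02,.044):
  print(z,[pj("wrist",(x,y,z)).round(0).tolist() for x,y in ((.687,-.309),(.6474,-.3147),(.52,-.3352))],[pj("side",(x,y,z)).round(1).tolist() for x,y in ((.687,-.309),(.52,-.3352))])
cv2.imwrite("pics/s6.png",cv2.resize(cv2.imread("pics/side0.png")[255:305,275:370],None,fx=8,fy=8,interpolation=cv2.INTER_CUBIC))
E
```

```text
[ 0.60404841 -0.3216916   0.0318902 ] 0.0003238122536756391 [257.65295683 230.84776266]
0.0 [[258.0, 71.0], [257.0, 142.0], [258.0, 322.0]] [[356.3, 282.0], [285.1, 301.6]]
0.02 [[258.0, 70.0], [257.0, 148.0], [258.0, 342.0]] [[358.2, 277.1], [285.8, 296.8]]
0.044 [[258.0, 68.0], [257.0, 157.0], [258.0, 371.0]] [[360.7, 271.0], [286.7, 290.8]]
```

View pics/s6.png

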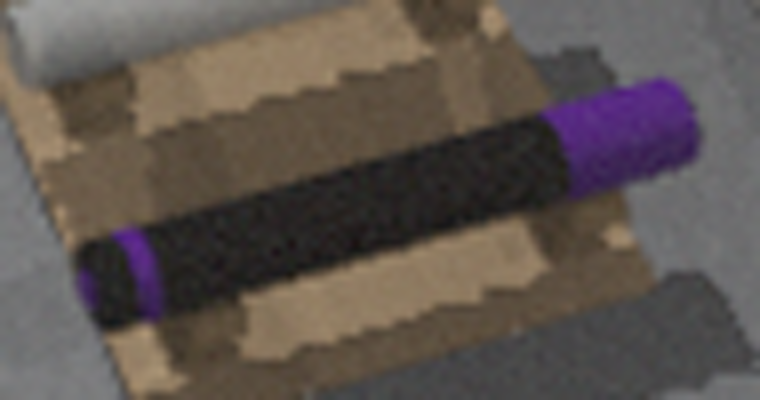

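Measured evidence on the tool:
- Scaling the fingertip spacing in the wrist pictures puts the visible tips about 26 mm above the reported TCP.
- The first close, at z 0.030, passed over the rod. The second, at 0.0255, only grazed its top.
- The side, top and wrist cameras all put the rod at z=0.044.

So the fingers end about 26 mm short of the stated TCP. I'll descend further with the fingers open and watch the force.

```bash
python3 -m creep '[[-0.14,0,0,-0.2,0],[-0.14,0,0,-0.2,0],[-0.14,0,0,-0.2,0],[-0.14,0,0,0.8,0],[-0.14,0,0,1.5,0]]' 20;  python3 -m creep '[[-0.14,0,0,0,0],[-0.14,0,0,0.5,0],[-0.14,0,0,0.5,0]]' 20
python3 - <<'E'
from h import *
tool(.6035,-.3221,.006,np.radians(8.9))
cv2.imwrite("pics/w7.png",snapshot("wrist"))
cv2.imwrite("pics/s7.png",cv2.resize(snapshot("side")[170:330,230:400],None,fx=3.7,fy=3.7,interpolation=cv2.INTER_CUBIC))
E
```

```text
t: 6.85
position: [0.6036, -0.3213, 0.0157]
ee_rot: [-3.129, -0.241, 0.003]
ft_force: [-0.8, 0.5, -0.7]
width: 0.0486
t: 7.22
position: [0.6033, -0.3211, 0.0102]
ee_rot: [-3.128, -0.241, 0.004]
ft_force: [-0.4, -0.0, 0.2]
width: 0.0503
t 7.225 cm [0.   0.1  0.42] roll -0.0015339994332049522
```

View pics/w7.png

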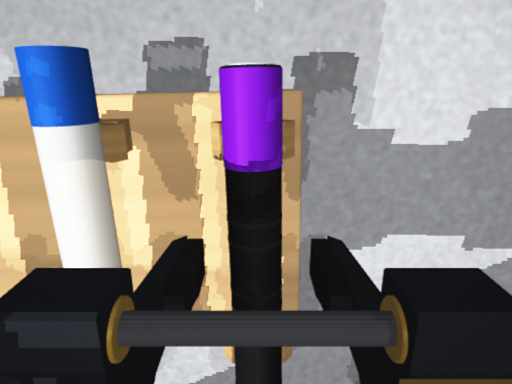

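View pics/s7.png

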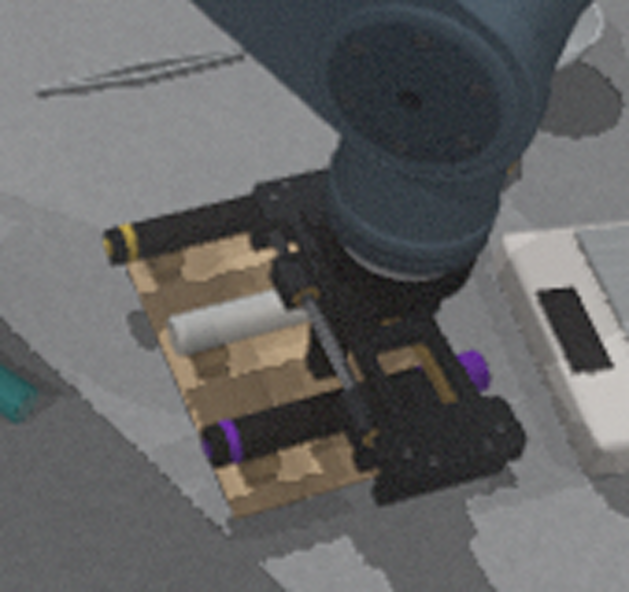

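No contact; rod centred at column 257. A little lower, then close gently.

```bash
python3 -m creep '[[-0.14,0,0.1,0.6,0],[-0.14,0,0.1,0.6,0],[0.3,0,0.1,0.6,0],[0.5,0,0.1,0.6,0],[0.7,0,0.1,0.6,0]]' 15; python3 -m creep '[[0.8,0,0,0,0],[0.8,0,0,0,0]]' 25
```

```text
t: 7.95
position: [0.6035, -0.3203, 0.0048]
ee_rot: [-3.125, -0.241, 0.004]
ft_force: [-1.0, 4.2, 5.6]
width: 0.0233
t: 8.2
position: [0.6036, -0.3202, 0.0049]
ee_rot: [-3.125, -0.241, 0.004]
ft_force: [-1.0, 1.1, 1.0]
width: 0.0232
```

The fingers stopped at 23 mm on the rod. Lifting.

```bash
python3 -m creep '[[1,0,0,0,0],[1,0,0,0,0],[1,0,0,-1.5,0],[1,0,0,-5,0],[1,0,0,-10,0]]' 40; python3 -m creep '[[1,0,0,-3,0],[1,0,0,-7,0],[1,0,0,-7,0]]' 40
python3 - <<'E'
from h import *
tool(.5505,.1955,.17,np.radians(.5))
cv2.imwrite("pics/w8.png",snapshot("wrist"))
E
```

```text
t: 8.82
position: [0.6028, -0.3205, 0.105]
ee_rot: [-3.123, -0.24, 0.007]
ft_force: [-0.4, -0.6, -1.4]
width: 0.0229
t: 9.2
position: [0.6054, -0.323, 0.1803]
ee_rot: [-3.129, -0.24, -0.003]
ft_force: [0.8, -0.2, -2.8]
width: 0.0229
t 9.2 cm [  2.48 -52.08   1.2 ] roll 0.14451952129510443
```

View pics/w8.png

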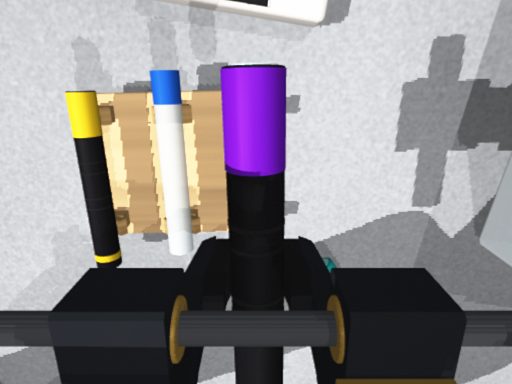

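```bash
python3 -m creep '[[1,0.2,-6,0,0],[1,0.5,-12,0,0.04],[1,1,-18,0,0.08],[1,1.5,-24,0,0.145],[1,1.5,-29,0,0.145]]' 40
python3 - <<'E'
from h import *
tool(.5505,.1955,.15,np.radians(.5))
E
```

```text
t: 9.88
position: [0.5729, -0.0305, 0.1768]
ee_rot: [-3.134, -0.013, 0.008]
ft_force: [1.2, 0.8, -1.1]
width: 0.0229
t 9.875 cm [ -2.04 -22.6    2.86] roll -0.0005917000616157686
```

```bash
python3 -m creep '[[1,-0.5,-6,0,0],[1,-1,-12,0,0],[1,-1.6,-18,1,0],[1,-2,-22.4,2,0],[1,-2,-22.4,3,0]]' 40
python3 -m creep '[[1,0,0,0,0],[1,0,0,0,0]]'
python3 - <<'E'
from h import *
tool(.5505,.1955,.1,np.radians(.5))
cv2.imwrite("pics/w9.png",snapshot("wrist"))
cv2.imwrite("pics/s9.png",cv2.resize(snapshot("side")[40:200,170:350],None,fx=3.7,fy=3.7,interpolation=cv2.INTER_CUBIC))
for dx in(-.055,.055):
  for yy,zz in((.015,.086),(-.024,.085),(.005,.058)): print(dx,yy,pj("wrist",(.5505+dx,.1955+yy,zz)).round(1),pj("side",(.5505+dx,.1955+yy,zz)).round(1))
E
```

```text
t: 10.5
position: [0.5487, 0.1963, 0.1461]
ee_rot: [-3.134, -0.02, 0.014]
ft_force: [-0.1, -0.8, -2.0]
width: 0.0232
t: 10.75
position: [0.5484, 0.1952, 0.1453]
ee_rot: [-3.135, -0.018, 0.016]
ft_force: [0.4, -0.5, -1.0]
width: 0.023
t 10.75 cm [0.25 0.   4.53] roll 0.0025933553252468523
-0.055 0.015 [237.1 261.5] [243.2 124.2]
-0.055 -0.024 [287.9 261.6] [244.8 131.9]
-0.055 0.005 [251.  244.9] [243.7 133.8]
0.055 0.015 [235.9 115.1] [279.1 121.7]
0.055 -0.024 [294.3 115.6] [281.5 129.3]
0.055 0.005 [251.8 111.5] [279.1 131.3]
```

View pics/w9.png

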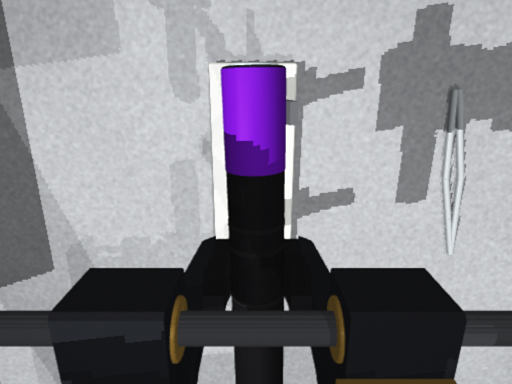

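View pics/s9.png

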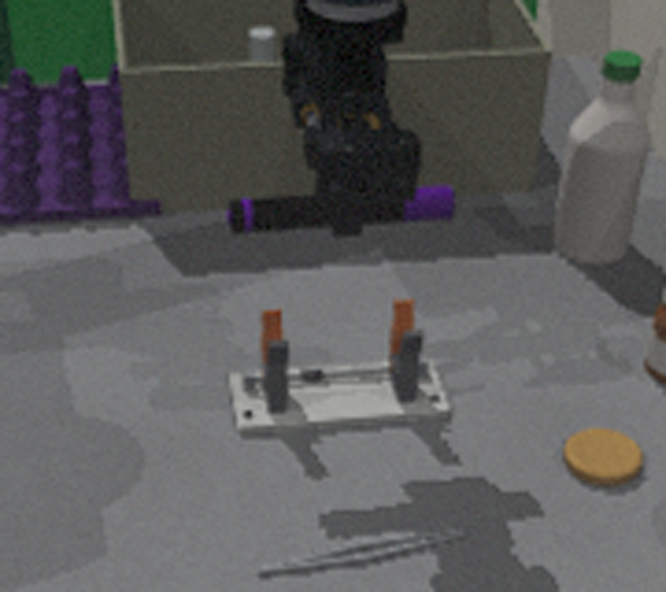

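Side view: torch held level above the clip (orange lips at about (272,312) and (402,302), prongs at (277,342) and (412,332)), and the model projects onto them well. Lowering to just above the mouth.

```bash
python3 -m creep '[[1,0.2,0,2,0],[1,0.2,0,5,0],[1,0.2,0,7.5,0],[1,0.2,0,7.5,0],[1,0.2,0,7.5,0]]' 40
python3 - <<'E'
from h import *
tool(.5505,.1955,.066,np.radians(.5))
sd=snapshot("side"); cv2.imwrite("pics/s10.png",cv2.resize(sd[85:165,210:310],None,fx=7,fy=7,interpolation=cv2.INTER_CUBIC))
tp=snapshot("top"); cv2.imwrite("pics/t10.png",cv2.resize(tp[120:220,100:220],None,fx=5,fy=5,interpolation=cv2.INTER_CUBIC))
s=sense()["position"]
for dx in(-.085,.085): print(pj("side",(s[0]+dx,s[1]+.0007*0,s[2]+.039)),pj("top",(s[0]+dx,s[1],s[2]+.039)))
E
```

```text
t: 11.48
position: [0.5511, 0.1955, 0.0716]
ee_rot: [-3.134, -0.016, 0.012]
ft_force: [-0.2, 0.2, -1.5]
width: 0.023
t 11.475 cm [-0.05  0.    0.56] roll 0.0016569642812305323
[233.94397589 120.29812905] [142.40186781 209.29413817]
[290.84195171 116.49665062] [142.39352442 137.06224293]
```

View pics/s10.png

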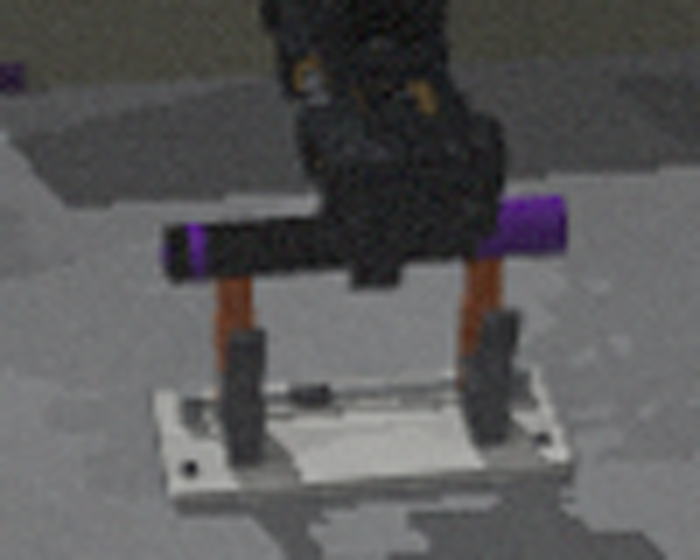

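View pics/t10.png

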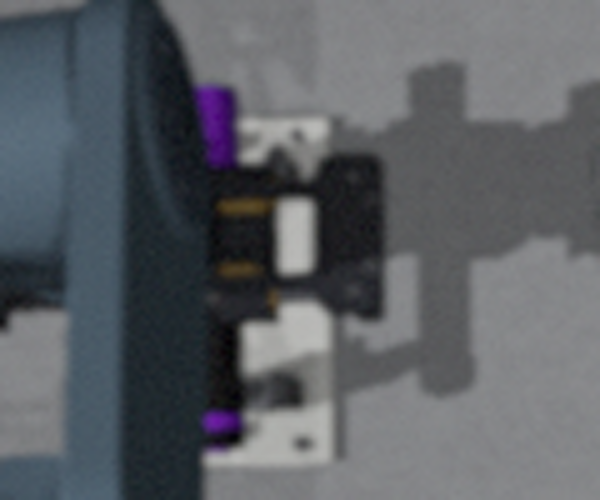

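The side view has the rod's tail at (234,121) and head end at (291,117), both as predicted, so it lies square over the mouth. Pressing down in steps.

```bash
python3 -m creep '[[1,0,0,1,0],[1,0,0,2,0],[1,0,0,3,0],[1,0,0,3,0]]' 50
python3 -m creep '[[1,0,0,0.7,0],[1,0,0,1.4,0],[1,0,0,2.1,0],[1,0,0,2.1,0]]' 50
python3 - <<'E'
from h import *
tool(.5505,.1955,.005,np.radians(.5))
sd=snapshot("side"); cv2.imwrite("pics/s11.png",cv2.resize(sd[85:165,210:310],None,fx=7,fy=7,interpolation=cv2.INTER_CUBIC))
E
```

```text
t: 12.08
position: [0.5503, 0.1958, 0.041]
ee_rot: [-3.134, -0.017, 0.014]
ft_force: [-0.9, -0.7, -1.1]
width: 0.0227
t: 12.58
position: [0.5504, 0.1954, 0.0195]
ee_rot: [-3.135, -0.016, 0.013]
ft_force: [1.9, -4.5, -1.8]
width: 0.0226
t 12.575 cm [ 0.02 -0.    1.45] roll 0.001248437211910659
```

View pics/s11.png

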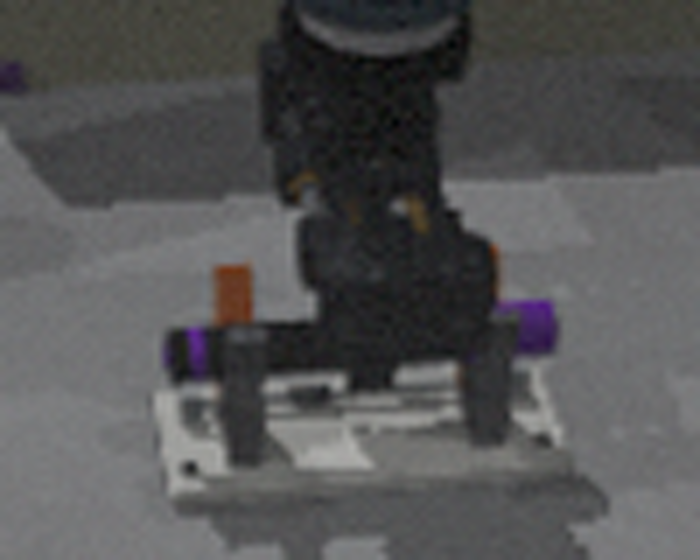

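Rod is between the lips and the prongs, with the jaw pushing back sideways at 4.5 N. Continuing down.

```bash
python3 -m creep '[[1,0,0,0.5,0],[1,0,0,1,0],[1,0,0,1.5,0],[1,0,0,1.6,0],[1,0,0,1.6,0]]' 50
python3 - <<'E'
from h import *
tool(.5505,.1955,.005,np.radians(.5))
sd=snapshot("side"); cv2.imwrite("pics/s12.png",cv2.resize(sd[85:165,210:310],None,fx=7,fy=7,interpolation=cv2.INTER_CUBIC))
print(sense()["ft_force"])
E
```

```text
t: 13.25
position: [0.5498, 0.1966, 0.0053]
ee_rot: [-3.134, -0.017, 0.015]
ft_force: [-7.9, 1.3, 16.4]
width: 0.023
t 13.25 cm [0.07 0.11 0.02] roll 0.0024162141039987227
[-7.69209013  0.5733302  15.69126637]
```

View pics/s12.png

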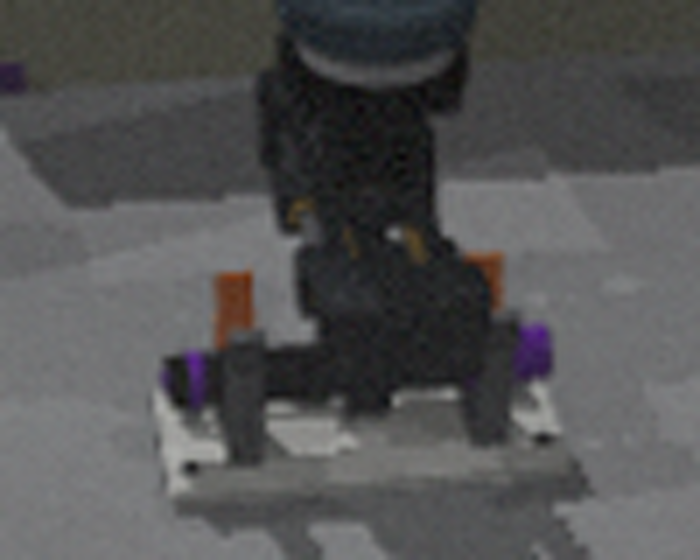

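An upward force of 16 N with the rod at about z=44 mm means it is on the saddles. I'll release while holding position.

```bash
python3 -m creep '[[0.4,0,0,-0.05,0],[0.3,0,0,-0.05,0],[0.1,0,0,-0.05,0],[0.1,0,0,-0.05,0]]' 20
python3 - <<'E'
from h import *
print(sense()["ft_force"])
sd=snapshot("side"); cv2.imwrite("pics/s13.png",cv2.resize(sd[85:165,210:310],None,fx=7,fy=7,interpolation=cv2.INTER_CUBIC))
cv2.imwrite("pics/w13.png",snapshot("wrist"))
for dx in (-.085,.085): print(pj("side",(.55+dx,.1955,.044)))
E
```

```text
t: 13.8
position: [0.5496, 0.1966, 0.0054]
ee_rot: [-3.134, -0.017, 0.016]
ft_force: [0.2, 0.1, 0.0]
width: 0.0396
[0.23313147 0.12594191 0.03256488]
[233.97330952 139.25443103]
[288.46085739 135.31314447]
```

View pics/s13.png

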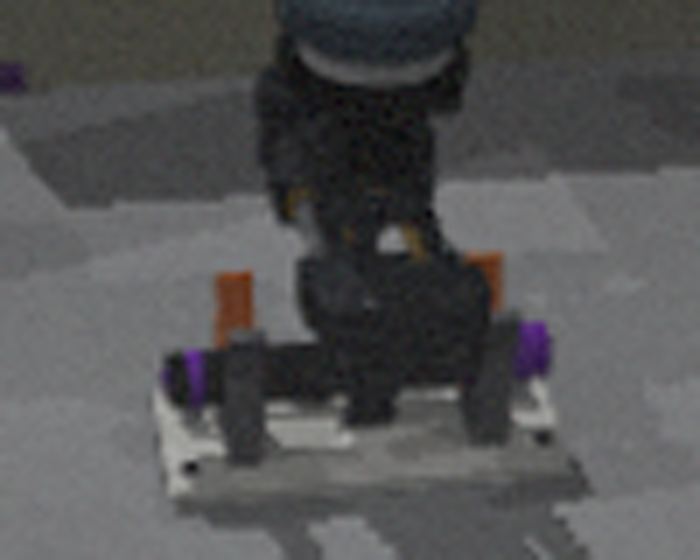

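View pics/w13.png

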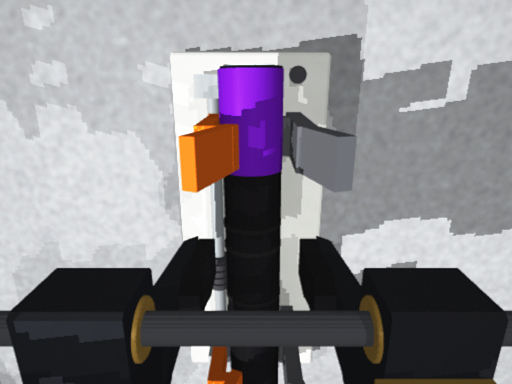

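Released with zero force, and the wrist view shows the orange lip at (215,150) overlapping the rod. Retreating straight up.

```bash
python3 -m creep '[[0.1,0,-0.1,-1,0],[0.1,0,-0.1,-3,0],[0.1,0,-0.1,-6,0],[0.1,0,-0.1,-10,0],[0.1,0,-0.1,-14,0]]' 20
python3 - <<'E'
from h import *
print(sense()["ft_force"])
cv2.imwrite("pics/w14.png",snapshot("wrist"))
for n,P in (("seat",(.5505,.1955,.044)),("head",(.635,.1955,.044)),("tail",(.465,.1955,.044)),("lip",(.6055,.2005,.058))): print(n,pj("wrist",P).round(1))
E
python3 -m creep '[[0.1,-3,6,-3,0],[0.1,-6,12,-3,0],[0.1,-6,18,-3,0],[0.1,-6,24,-3,0],[0.1,-6,24,-3,0]]' 20
python3 - <<'E'
from h import *
sd=snapshot("side"); tp=snapshot("top")
cv2.imwrite("pics/s14.png",cv2.resize(sd[85:165,210:310],None,fx=7,fy=7,interpolation=cv2.INTER_CUBIC))
cv2.imwrite("pics/t14.png",cv2.resize(tp[100:220,110:400],None,fx=2.7,fy=2.7,interpolation=cv2.INTER_CUBIC))
E
```

```text
t: 14.52
position: [0.5514, 0.1965, 0.1485]
ee_rot: [-3.134, -0.017, 0.013]
ft_force: [1.1, -0.6, 0.5]
width: 0.0394
[ 1.08216222 -0.64430951  0.54065427]
seat [260.3 182.5]
head [261.8  79.3]
tail [259.  270.2]
lip [254.9 119.2]
t: 15.2
position: [0.4979, -0.0474, 0.1843]
ee_rot: [-3.134, -0.01, -0.005]
ft_force: [-0.4, 0.2, 0.2]
width: 0.0395
```

View pics/w14.png

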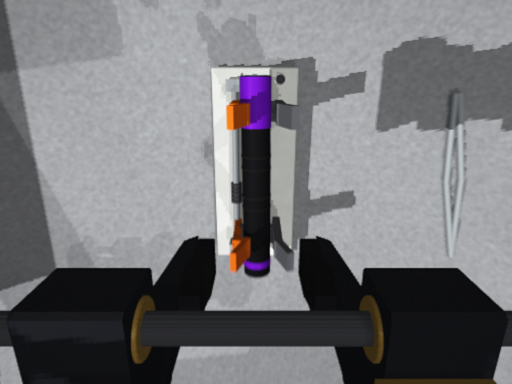

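View pics/s14.png

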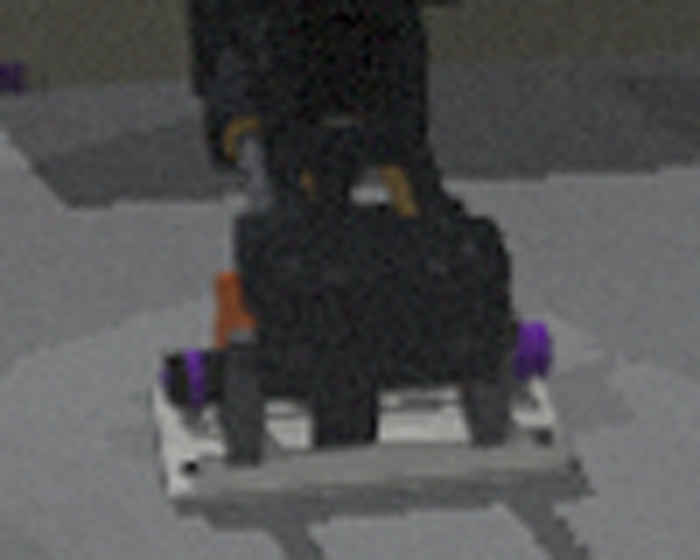

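View pics/t14.png

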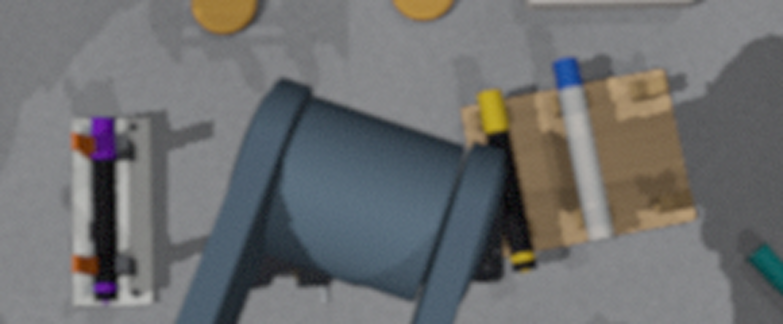

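```bash
python3 -m creep '[[0.1,0,0,0,0],[0.1,0,0,0,0]]'; python3 - <<'E'
from rig import *
print(hand_in())
E
```

```text
t: 15.55
position: [0.498, -0.0433, 0.1838]
ee_rot: [-3.133, -0.017, -0.004]
ft_force: [0.6, -0.4, 1.2]
width: 0.0397
the job is handed in; nothing more can be done
None
```

The UV torch is in its bench clip, pressed past the jaw with the gripper and let go. I handed the job in at about 15.6 s; no verdict was reported.

- **Grasp:** The first two grips missed because the fingertips end about 26 mm above the reported TCP. The second grazed the torch's top with a few newtons. Neither moved the torch out of its bay. Going about 26 mm lower gave a firm hold, with the fingers stopping at 23 mm.
- **Pressing in:** During the press I felt about 4.5 N sideways, then about 16 N upward as the rod met the saddles at about z = 44 mm. The wrist force read zero after release.
- **Last checks:** The wrist view shows the torch along the fork with both orange lips over it and its middle within a few millimetres of the seat. The top view shows the yellow-headed torch where it started, and the arm is clear of everything.
- **Small disagreement:** Rod and lip both appear about 2 mm to the jaw side of my seat estimate. That is within the calibration error, and I had no direct reading of the jaw angle.

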